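# Let the fat rollers out of the gravity chute

## Robot

A 7-joint arm with a two-finger parallel gripper is mounted at the origin on the work surface. World frame = base frame: x ahead of the robot, y to its left, z up, the work surface at z = 0. Lengths are in mm, angles in rad, forces in N, time in s.
With the tool pointing down it reaches from about 400 to 875 mm from the base axis. Payload 4.4 kg.
Tool frame: the origin (TCP) lies at the very end of the fingers, on their centre line; the grasp point (between the pads) lies 19 mm behind it; z points along the fingers, x is the direction in which the jaws open and shut, and the axes are right-handed (so a half turn about z gives the same grasp; the last joint's range is limited). The gripper opens to 85 mm and grips with 20 to 120 N. Pads are 22 mm wide; open, the fingers measure 114 mm over their backs; the gripper's body (76 mm by 85 mm) begins 54 mm behind the grasp point. The pads swing forward as they close: fully open they stand 13 mm farther back than shut.
Start: joints at [-1.345, 0.628, 0.038, 1.517, -0.027, 0.996, -0.02], TCP at [186.965, 622.545, 231.313] pointing down, gripper open.
Joint ranges: [-3.06, 3.06], [-0.37, 2.12], [-1.25, 1.32], [0.18, 2.47], [-1.1, 4.24], [0.23, 1.98], [-2.94, 2.94]. Speed limits (rad/s): [2.57, 2.57, 3.14, 3.14, 3.14, 3.14, 3.14].

## Interface

Orientations are given as [roll, pitch, yaw] about the fixed x, y, z axes, in that order (R = Rz(yaw) Ry(pitch) Rx(roll)).
In Python, from cell import telemetry, get_image, get_calibration, ctrl gives the robot as it stands. The module is installed in compiled form; this text tells all that it offers.
- The arm moves only by the tool arm_command, never from a script. Its arguments are lists of equal length, an entry for each row: "rot": the turn, a rotation vector about the world's x, y, z in degrees, a list of three; "slide": the shift along the world's x, y, z in mm, a list of three; "gripper": the finger opening in mm, from 0 to 85.4. A call has 1 to 5 rows; each row shifts and turns the pose as measured when the row begins; what a row does not reach is not made up. A row lasts 1/12 s, in which the tool goes at most 41.7 mm and 7.16 degrees, less where a joint would pass 70% of its speed; a pose out of reach is approached as far as the arm can. A call with a gripper value outside its range is refused whole. The fingers move at their own pace and stop on an object; the grip force is fixed at half the most. Time passes only in rows, so rows that do not move let the fingers close. It gives the time, the measured TCP pose, the force and the opening at its end, in the units of the state.
- telemetry.read_state(): the state, without advancing time (a new reading comes with each control period).
- get_image(name): name is "side" or "top" or "wrist"; returns (picture, depth): 384x512x3 uint8, red, green, blue; 384x512 float32, mm along the optical axis (not along the pixel's ray), 0 where there is no reading.
- get_calibration(name): a dict with "fx", "fy", "cx", "cy" (pixels), "xyz" and "attitude" of the camera in the world. Camera axes: x right, y up, looking along -z (the intrinsics and any distortion apply to the point x, -y, -z); pixel columns grow to the right and rows downward; lengths in mm; the calibration is good to about 2 mm. A picture is of the moment at which its call begins: read the wrist's pose just before it. get_calibration takes no time and is no camera call; for the wrist camera it gives the pose at the moment of the call.
- ctrl.finish_job(): hands the job in, once; it reports no verdict.
The state is a dict: "clock": time; "qpos": joint angles; "qd": joint speeds; "tau": joint torques, N m; "eef_pos": TCP position; "tool_rot": TCP orientation; "force": force on the tool from outside, world axes, zero at the start; "torque": the same for the moment, N m; "width": finger opening in mm.
Only numpy, scipy, OpenCV 4.12 (cv2) and the standard library are available. Lean on these libraries where they do the work, as an engineer would, in place of code of your own. Each camera call takes 0.05 s, during which the arm holds its last target.

## Task

Send the batch of four fat printer rollers down their chute: press down the rubber paddle of that chute's lever so that the gate lifts and all four roll down into the tray below, then let the paddle up so that the gate drops fully shut again. Work the lever only: do not touch or lift the rollers, and leave the chute of slim rollers and the things lying about alone.

Things in the scene. Friction and masses are not known exactly. Their poses are not given: they have to be found in the camera images.
- fat_chute: fixed sheet-steel gravity chute, an open lane 100 mm wide that slopes down 0.19 rad along own +x (away from the robot). Origin on the bench under its middle, z up. Lane floor from x -0.17, z 0.114 to the lip at x 0.07, z 0.068; cheeks 40 mm high at y +-0.053. Holds the four fat rollers; stands left or right of the other chute
- slim_chute: fixed sheet-steel gravity chute, an open lane 100 mm wide that slopes down 0.19 rad along own +x (away from the robot). Origin on the bench under its middle, z up. Lane floor from x -0.17, z 0.114 to the lip at x 0.07, z 0.068; cheeks 40 mm high at y +-0.053. Same make; holds the five slim rollers
- fat_pad (a point): middle of the top of the rubber pad (45 x 50 mm) on the fat-roller chute's lever, at its end nearest the robot. Gate shut: at x -0.169, y 0.090, z 0.161 in the chute's frame, tilted 0.27 rad, uphill edge high. Pressed to the stop: 47 mm lower, almost straight down, tilted 0.15 rad the other way. The cheek 12 mm beside the pad reaches z 0.154
- fat_lever (a joint): fat-roller chute's rocking lever along the outside of the +y cheek, pivot at chute x -0.062, z 0.122. Rad: 0 gate shut, grows as the pad is pressed, 0.42 at the stop. Sprung and damped: about 3.5 N on the pad to start, 5.5 N at the stop, 1.5 N more at 0.1 m/s; let go, the gate falls shut in about 0.6 s. The fat rollers pass from about 0.3 rad
- fat_gate (a point): middle of the lower edge of the fat-roller chute's gate, a metal blade 94 mm wide hung across the lane from the lever's far end, 5 mm off the floor when shut; it rises 40 mm. A fixed grey open tray stands downhill under the lip: in the chute's frame inside x 0.059 to 0.236, y -0.071 to 0.071, floor z 0.004, rim z 0.060
- slim_pad (a point): middle of the top of the rubber pad (45 x 50 mm) on the slim-roller chute's lever, at its end nearest the robot. Gate shut: at x -0.169, y 0.090, z 0.161 in the chute's frame, tilted 0.27 rad, uphill edge high. Pressed to the stop: 47 mm lower, almost straight down, tilted 0.15 rad the other way. The cheek 12 mm beside the pad reaches z 0.154
- slim_lever (a joint): slim-roller chute's rocking lever along the outside of the +y cheek, pivot at chute x -0.062, z 0.122. Rad: 0 gate shut, grows as the pad is pressed, 0.42 at the stop. Sprung and damped: about 3.5 N on the pad to start, 5.5 N at the stop, 1.5 N more at 0.1 m/s; let go, the gate falls shut in about 0.6 s. The slim rollers pass from about 0.16 rad
- slim_gate (a point): middle of the lower edge of the slim-roller chute's gate, a metal blade 94 mm wide hung across the lane from the lever's far end, 5 mm off the floor when shut; it rises 40 mm. A fixed grey open tray stands downhill under the lip: in the chute's frame inside x 0.059 to 0.236, y -0.071 to 0.071, floor z 0.004, rim z 0.060
- fat_roller0_center (a point): centre of a loose fat printer roller, black rubber sleeve 32 mm across and 80 mm long on a steel shaft 94 mm long, about 90 g; at the start it lies across the lane of the fat chute behind the gate, number 1 counted uphill from the gate
- fat_roller1_center (a point): centre of a loose fat printer roller, black rubber sleeve 32 mm across and 80 mm long on a steel shaft 94 mm long, about 90 g; at the start it lies across the lane of the fat chute behind the gate, number 2 counted uphill from the gate
- fat_roller2_center (a point): centre of a loose fat printer roller, black rubber sleeve 32 mm across and 80 mm long on a steel shaft 94 mm long, about 90 g; at the start it lies across the lane of the fat chute behind the gate, number 3 counted uphill from the gate
- fat_roller3_center (a point): centre of a loose fat printer roller, black rubber sleeve 32 mm across and 80 mm long on a steel shaft 94 mm long, about 90 g; at the start it lies across the lane of the fat chute behind the gate, number 4 counted uphill from the gate
- slim_roller0_center (a point): centre of a loose slim printer roller, black rubber sleeve 20 mm across and 80 mm long on a steel shaft 94 mm long, about 50 g; at the start it lies across the lane of the slim chute behind the gate, number 1 counted uphill from the gate
- slim_roller1_center (a point): centre of a loose slim printer roller, black rubber sleeve 20 mm across and 80 mm long on a steel shaft 94 mm long, about 50 g; at the start it lies across the lane of the slim chute behind the gate, number 2 counted uphill from the gate
- slim_roller2_center (a point): centre of a loose slim printer roller, black rubber sleeve 20 mm across and 80 mm long on a steel shaft 94 mm long, about 50 g; at the start it lies across the lane of the slim chute behind the gate, number 3 counted uphill from the gate
- slim_roller3_center (a point): centre of a loose slim printer roller, black rubber sleeve 20 mm across and 80 mm long on a steel shaft 94 mm long, about 50 g; at the start it lies across the lane of the slim chute behind the gate, number 4 counted uphill from the gate
- slim_roller4_center (a point): centre of a loose slim printer roller, black rubber sleeve 20 mm across and 80 mm long on a steel shaft 94 mm long, about 50 g; at the start it lies across the lane of the slim chute behind the gate, number 5 counted uphill from the gate
- motor: bystander: small steel motor standing on end, 36 mm across, 48 mm high plus a thin shaft to 65 mm; origin centre of its underside
- driver: bystander: screwdriver lying on the bench, 200 mm long, along its own x
- pot: bystander: open white plastic pot, 76 mm across the rim, 60 mm high; origin centre of its underside
There are look-alikes about, which are no part of the job. Leave any blue look-alike of the part that bears fat_roller2_center alone. Leave any green look-alike of the part that bears fat_roller3_center alone.

How it is judged:
By the outcome, as a careful person would: the job done as asked, in the order asked, and still so for the second after the job is handed in, with the robot touching nothing.
It also fails if it takes over 40 s, if anything falls off the work surface, if the arm or the gripper's body presses on something with over 40 N, if the wrist force passes 120 N, or if a joint passes its speed limit or range.

## Working session

There is one attempt and no reset: what is moved stays moved. The work goes in short steps, Python scripts to look and compute and a tool call to move; the robot and the scene stay as the last step left them, time stands still between calls to the robot, and variables do not carry over. Pictures are saved under pics/ and viewed, and the job is handed in when it is done.

Besides the shell and the picture viewer there is one more tool, called after "Emit:" as a command line: name --argument value ..., lists and objects as JSON in quotes. arm_command: Moves the arm, as the interface text tells. Its arguments: {"type":"object","properties":{"rot":{"type":"array"},"slide":{"type":"array"},"gripper":{"type":"array"}},"required":["rot","slide","gripper"]}

```bash
mkdir -p pics; cat > h.py <<'E'
import numpy as np, cv2
from cell import telemetry, get_image, get_calibration, ctrl
def snap(n,tag):
    c=get_calibration(n); im,d=get_image(n)
    cv2.imwrite(f'pics/{tag}.png',im[:,:,::-1]); np.savez(f'pics/{tag}.npz',im=im,d=d,c=np.array([c],dtype=object))
    return im,d,c
E
python3 - <<'E'
from h import *
s=telemetry.read_state(); print(s)
for n in ['side','top']:
    im,d,c=snap(n,n+'0'); print(n,c)
a=np.hstack([cv2.imread('pics/side0.png'),cv2.imread('pics/top0.png')])
E
```

```text
{'clock': 0.0, 'qpos': array([-1.34479896,  0.62932335,  0.03842336,  1.51837436, -0.02696268,
        0.9962936 , -0.01999524]), 'qd': array([-7.77218902e-04,  4.09620947e-04, -1.09927542e-03, -8.32104917e-04,
       -6.54664631e-05, -9.86672346e-04, -6.05130395e-04]), 'tau': array([ 1.01855103e-04, -5.63404763e+01,  1.22643247e+00, -1.93430686e+01,
        1.11112290e-02,  1.05211115e-02,  4.31373294e-06]), 'eef_pos': array([186.78072219, 621.93327485, 230.40148133]), 'tool_rot': array([3.14154852e+00, 1.88063335e-03, 1.27903889e+00]), 'force': array([ 0.02447853, -0.24623119,  0.33008528]), 'torque': array([ 0.07118774, -0.02465567, -0.03335993]), 'width': 85.00885231510817}
side {'fx': 418.963425869197, 'fy': 418.963425869197, 'cx': 259.95790276929847, 'cy': 192.87753694381777, 'xyz': array([  13.12335795, -716.7682258 , 1055.05722937]), 'attitude': array([ 0.76918471, -0.00351258, -0.6727858 ])}
top {'fx': 421.4841497385469, 'fy': 421.4841497385469, 'cx': 247.34210983606863, 'cy': 191.072258972732, 'xyz': array([ 409.44257367,   -9.77728433, 1301.3799816 ]), 'attitude': array([ 0.1453111 ,  0.01028429, -1.550929  ])}
```

View pics/side0.png

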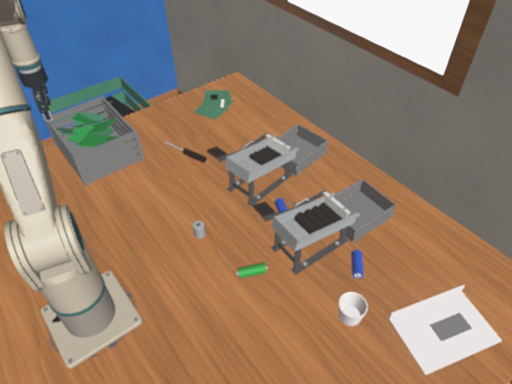

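View pics/top0.png

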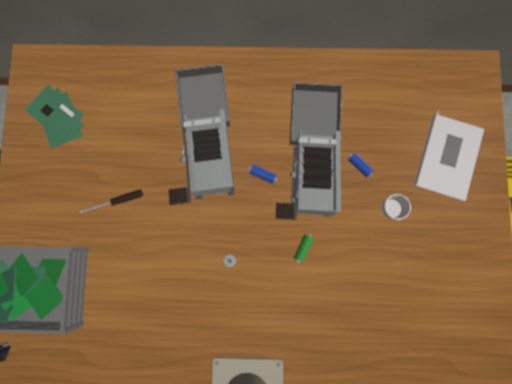

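```bash
cat >> h.py <<'E'
from scipy.spatial.transform import Rotation as R
def world(d,c):
    v,u=np.mgrid[0:384,0:512]
    p=np.stack([(u-c['cx'])/c['fx']*d,-(v-c['cy'])/c['fy']*d,-d],-1)
    return p@R.from_euler('xyz',c['attitude']).as_matrix().T+c['xyz']
def load(tag):
    z=np.load(f'pics/{tag}.npz',allow_pickle=True); return z['im'],z['d'],z['c'][0]
E
python3 - <<'E'
from h import *
im,d,c=load('top0'); P=world(d,c)
print(P[300,350])
for n,(u,v) in dict(padL=(179,196),padR=(286,211),L_up=(212,180),R_up=(319,203)).items(): print(n,P[v,u].round(1))
for n,(a,b,e,f) in dict(L=(165,185,192,208),R=(272,200,298,222)).items():
    Q=P[b:f,a:e].reshape(-1,3); col=im[b:f,a:e].reshape(-1,3)
    m=(Q[:,2]>130)&(col.max(1)<75); q=Q[m]; ctr=q.mean(0)
    A=np.c_[q[:,:2]-ctr[:2],np.ones(len(q))]; k=np.linalg.lstsq(A,q[:,2],rcond=None)[0]
    r=cv2.minAreaRect(q[:,:2].astype(np.float32)); print(n,m.sum(),ctr.round(1),'grad',k.round(3),r)
g=P[...,2]
for n,(a,b,e,f) in dict(L=(170,55,245,205),R=(280,75,350,222)).items():
    Q=P[b:f,a:e].reshape(-1,3); q=Q[(Q[:,2]>50)]; r=cv2.minAreaRect(q[:,:2].astype(np.float32)); print(n,r,cv2.boxPoints(r).round(0).tolist())
crop=cv2.imread('pics/top0.png')[110:225,165:350]; cv2.imwrite('pics/crop0.png',cv2.resize(crop,None,fx=4,fy=4,interpolation=cv2.INTER_CUBIC))
E
```

```text
[ 275.47245798 -306.23350373    3.67064915]
padL [559.3 192.2 158.8]
padR [ 523.3 -100.7  161.6]
L_up [614.1 108.2 108. ]
R_up [ 553.4 -198.7  107. ]
L 262 [560.1 192.8 161.5] grad [-2.73000e-01  7.00000e-03  1.61491e+02] ((560.2721557617188, 193.2314453125), (40.07033157348633, 51.30037307739258), 8.860848426818848)
R 279 [ 524.4 -100.6  165.3] grad [ -2.317   0.934 165.262] ((479.2681884765625, -76.55496215820312), (56.94691848754883, 184.65249633789062), 63.4179801940918)
L ((684.648193359375, 139.9143829345703), (594.3120727539062, 198.43441772460938), 10.079329490661621) [[375.0, 186.0], [409.0, -10.0], [995.0, 94.0], [960.0, 290.0]]
R ((660.4990234375, -173.6272735595703), (206.4733428955078, 562.9152221679688), 77.01253509521484) [[363.0, -211.0], [912.0, -337.0], [958.0, -136.0], [409.0, -10.0]]
```

View pics/crop0.png

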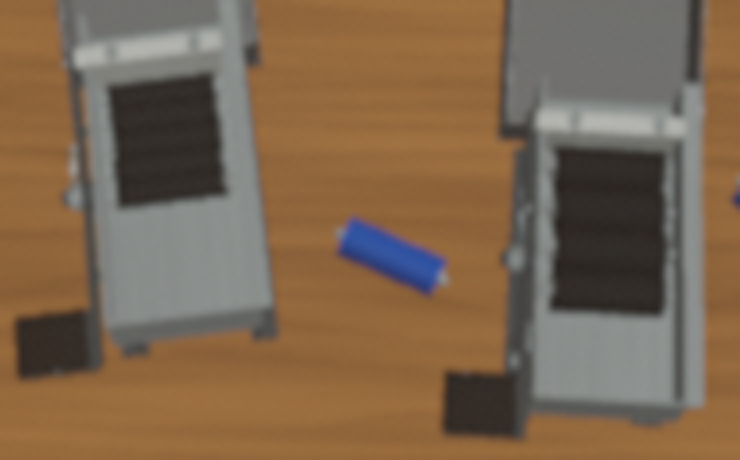

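```bash
python3 - <<'E'
from h import *
im,d,c=load('top0'); P=world(d,c)
b,f,a,e=200,222,272,298
Q=P[b:f,a:e].reshape(-1,3); col=im[b:f,a:e].reshape(-1,3)
m=(Q[:,2]>145)&(Q[:,2]<178)&(col.max(1)<75)&(abs(Q[:,0]-524)<45)&(abs(Q[:,1]+100)<45); q=Q[m]; ctr=q.mean(0)
A=np.c_[q[:,:2]-ctr[:2],np.ones(len(q))]; k=np.linalg.lstsq(A,q[:,2],rcond=None)[0]
print(m.sum(),ctr,k,cv2.minAreaRect(q[:,:2].astype(np.float32)))
for u in (208,318):
    print(u,[(int(P[v,u,0]),int(P[v,u,2])) for v in range(118,212)])
# side view of pads
im2,d2,c2=load('side0'); P2=world(d2,c2)
print(P2[211,263],P2[152,217])
# cheek edges of the right chute at row levels
for v in (150,165,180,195,205): print(v,[(int(P[v,u,1]),int(P[v,u,2])) for u in range(284,348,2)])
cv2.imwrite('pics/crop1.png',cv2.resize(cv2.imread('pics/side0.png')[120:280,200:400],None,fx=4,fy=3.7,interpolation=cv2.INTER_CUBIC)[:592])
E
```

```text
276 [ 524.63046465 -100.7538461   161.32912217] [-2.99463567e-01  8.72258768e-02  1.61329122e+02] ((529.7037353515625, -101.3680648803711), (53.088890075683594, 51.32123565673828), 84.99524688720703)
208 [(811, 67), (808, 69), (786, 125), (782, 129), (779, 128), (776, 130), (773, 131), (775, 115), (774, 108), (773, 101), (771, 96), (771, 88), (766, 93), (761, 99), (758, 99), (755, 100), (753, 95), (750, 94), (746, 99), (742, 104), (739, 103), (737, 99), (735, 96), (731, 97), (727, 103), (724, 104), (722, 100), (717, 106), (715, 104), (713, 99), (708, 106), (705, 106), (701, 110), (699, 109), (695, 113), (693, 107), (690, 105), (686, 110), (683, 112), (680, 110), (677, 113), (674, 114), (672, 106), (672, 96), (668, 97), (665, 98), (663, 93), (660, 97), (656, 102), (653, 98), (651, 93), (648, 96), (644, 100), (641, 99), (638, 102), (409, 1301), (632, 102), (628, 106), (626, 101), (623, 102), (619, 107), (616, 110), (614, 105), (611, 104), (608, 107), (605, 106), (601, 110), (599, 107), (596, 107), (593, 109), (590, 111), (581, 149), (578, 151), (577, 138), (575, 132), (573, 125), (571,
[... 2681 characters left out ...]
 104), (-156, 104), (-161, 105), (-168, 102), (-173, 104), (-179, 101), (-184, 104), (-190, 103), (-196, 102), (-9, 1301), (-208, 100), (-212, 108), (-218, 106), (-224, 106), (-230, 104), (-236, 103), (-238, 122), (-239, 146), (-245, 143), (-250, 148), (-287, 0), (-292, 3), (-299, 2)]
205 [(-95, 160), (-100, 156), (-106, 157), (-111, 157), (-117, 157), (-123, 149), (-129, 148), (-134, 145), (-144, 108), (-150, 108), (-155, 109), (-161, 112), (-167, 105), (-172, 110), (-178, 112), (-183, 113), (-189, 108), (-196, 104), (-200, 110), (-206, 113), (-212, 108), (-217, 112), (-224, 107), (-229, 110), (-235, 110), (-237, 125), (-238, 151), (-244, 147), (-249, 150), (-287, -3), (-292, 0), (-298, 2)]
```

View pics/crop1.png

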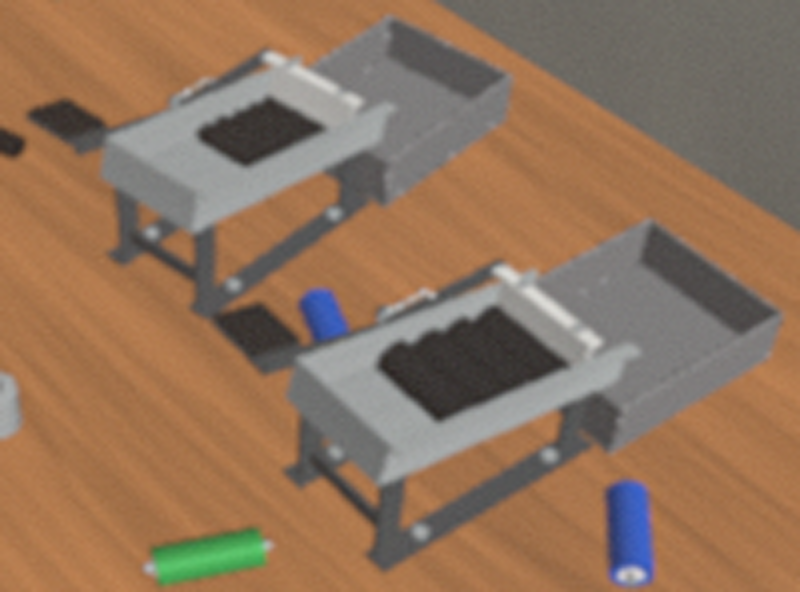

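The right-hand chute (top view: rollers at about 318,170, pad at 286,211) holds four rollers. They stand about 30 mm above the lane floor, at 32 mm pitch, so it is the fat chute. The left-hand chute (rollers at 206,145, pad at 179,196) has 20 mm pitch, so it is the slim one and I leave it alone. The blue and green rollers lying loose are look-alikes. The target pad's top is at about (524, -101, 161).

I now close the fingers and swing over.

Emit:
arm_command --rot '[[0,0,-3],[0,0,-3.5],[0,0,-3.5],[0,0,-3.5],[0,0,-3.5]]' --slide '[[35,-17,10],[34,-19,10],[33,-21,5],[32,-23,0],[30,-25,0]]' --gripper '[0,0,0,0,0]'

```text
clock: 0.52
eef_pos: [341.0, 519.9, 252.8]
tool_rot: [-3.131, 0.005, 0.994]
force: [0.1, 0.7, -0.5]
width: 25.4
```

Emit:
arm_command --rot '[[0,0,-3.5],[0,0,-3.5],[0,0,-3.5],[0,0,-3.5],[0,0,-3.5]]' --slide '[[29,-26,0],[27,-28,0],[26,-30,0],[24,-31,0],[22,-33,0]]' --gripper '[0,0,0,0,0]'

```text
clock: 0.93
eef_pos: [475.0, 365.1, 251.1]
tool_rot: [-3.131, 0.006, 0.674]
force: [0.9, 0.3, 0.1]
width: 0.0
```

Emit:
arm_command --rot '[[0,0,-3.5],[0,0,-3.5],[0,0,-3.5],[0,0,-3.5],[0,0,-3.5]]' --slide '[[20,-34,0],[18,-35,0],[16,-36,0],[14,-37,0],[12,-38,0]]' --gripper '[0,0,0,0,0]'

```text
clock: 1.35
eef_pos: [559.0, 176.2, 249.3]
tool_rot: [-3.132, 0.007, 0.353]
force: [0.9, -0.8, 0.5]
width: -0.2
```

Emit:
arm_command --rot '[[0,0,-3],[0,0,-3],[0,0,-3],[0,0,-3],[0,0,-3]]' --slide '[[-3,-40,0],[-5,-40,0],[-5,-40,0],[-5,-40,0],[-5,-38,0]]' --gripper '[0,0,0,0,0]'

```text
clock: 1.77
eef_pos: [537.1, -29.9, 247.4]
tool_rot: [-3.134, 0.006, 0.076]
force: [0.4, -0.7, 0.2]
width: 0.2
```

Emit:
arm_command --rot '[[0,0,-3],[0,0,-3],[0,0,-1],[0,0,0]]' --slide '[[-5,-38,0],[-4,-30,0],[-3,-10,0],[0,0,0]]' --gripper '[0,0,0,0]'

```text
clock: 2.1
eef_pos: [520.3, -122.5, 247.2]
tool_rot: [-3.139, 0.008, -0.069]
force: [0.6, 1.0, -0.9]
width: -0.0
```

Emit:
arm_command --rot '[[0,0,1],[0,0,0],[0,0,0]]' --slide '[[3,20,-20],[0,0,-15],[0,0,0]]' --gripper '[0,0,0]'

```text
clock: 2.35
eef_pos: [524.2, -100.6, 211.7]
tool_rot: [-3.138, 0.006, -0.051]
force: [0.4, -1.1, -0.2]
width: 0.3
```

```bash
python3 - <<'E'
from h import *
s=telemetry.read_state(); print(s['eef_pos'],s['force'],s['qpos'].round(2))
im,d,c=snap('side','side1'); im2,_,_=snap('wrist','wrist1')
cr=cv2.resize(cv2.imread('pics/side1.png')[100:280,200:400],None,fx=3,fy=3,interpolation=cv2.INTER_CUBIC)
cv2.imwrite('pics/c1.png',cr)
E
```

```text
[ 524.22874666 -100.64248488  211.68506759] [ 0.44237212 -1.10014893 -0.21873579] [-0.14  0.52  0.41  1.87 -0.28  0.82  0.37]
```

View pics/c1.png

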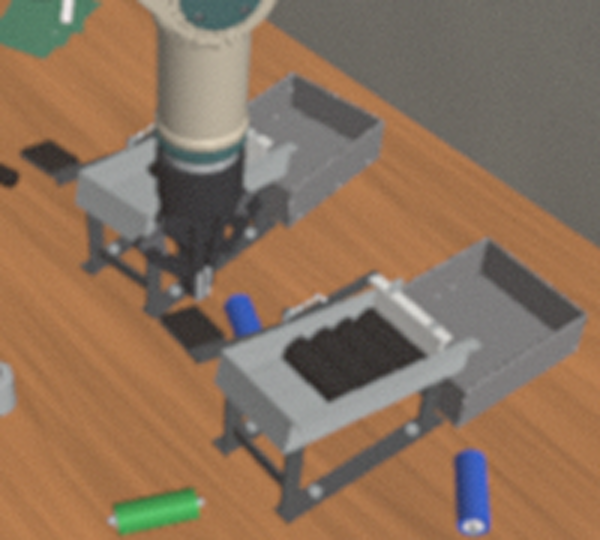

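View pics/wrist1.png

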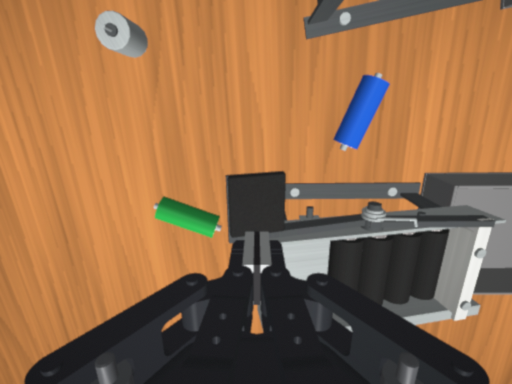

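Wrist view: the closed fingers are above the fat pad (255,205), with the four fat rollers in the lane (390,265). I go down to contact.

Emit:
arm_command --rot '[[0,0,1],[0,0,0],[0,0,0]]' --slide '[[0,2,-25],[0,0,-16],[0,0,-3]]' --gripper '[0,0,0]'

```text
clock: 2.7
eef_pos: [529.5, -96.0, 172.0]
tool_rot: [-3.137, -0.005, -0.026]
force: [-0.4, 0.1, -0.2]
width: -0.1
```

Emit:
arm_command --rot '[[0,0,0],[0,0,0],[0,0,0],[0,0,0],[0,0,0]]' --slide '[[0,0,-8],[0,0,-8],[0,0,-8],[0,0,-8],[0,0,-8]]' --gripper '[0,0,0,0,0]'

```text
clock: 3.12
eef_pos: [531.1, -95.3, 134.9]
tool_rot: [-3.136, -0.009, -0.024]
force: [-4.3, 1.3, 7.3]
width: 0.0
```

Emit:
arm_command --rot '[[0,0,0],[0,0,0],[0,0,0]]' --slide '[[-1,0,-8],[0,0,-6],[0,0,-2]]' --gripper '[0,0,0]'

```text
clock: 3.37
eef_pos: [530.4, -95.3, 119.9]
tool_rot: [-3.135, -0.011, -0.024]
force: [-3.1, 0.6, 5.9]
width: 0.1
```

Emit:
arm_command --rot '[[0,0,0],[0,0,0],[0,0,0]]' --slide '[[0,0,-3],[0,0,-1],[0,0,0]]' --gripper '[0,0,0]'

```text
clock: 3.62
eef_pos: [530.4, -95.3, 117.5]
tool_rot: [-3.134, -0.011, -0.025]
force: [-2.6, 0.3, 6.0]
width: 0.3
```

```bash
python3 - <<'E'
from h import *
im,d,c=snap('side','side2'); s=telemetry.read_state(); print(s['eef_pos'],s['force'])
cr=cv2.resize(cv2.imread('pics/side2.png')[100:280,200:400],None,fx=3,fy=3,interpolation=cv2.INTER_CUBIC)
cv2.imwrite('pics/c2.png',cr)
E
```

```text
[530.45188814 -95.29687564 117.69433216] [-2.1491942   0.27323956  6.00963768]
```

View pics/c2.png

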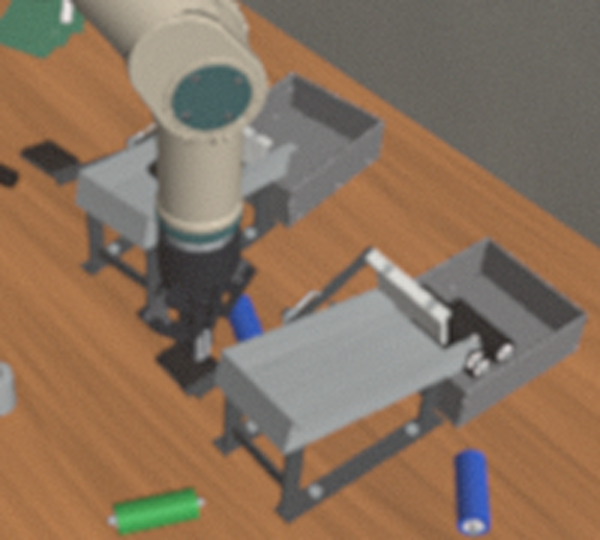

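The gate is up and the rollers are leaving the lane. I hold the paddle down while they settle.

Emit:
arm_command --rot '[[0,0,0],[0,0,0],[0,0,0],[0,0,0],[0,0,0]]' --slide '[[0,0,0],[0,0,0],[0,0,0],[0,0,0],[0,0,0]]' --gripper '[0,0,0,0,0]'

```text
clock: 4.08
eef_pos: [530.3, -95.3, 121.4]
tool_rot: [-3.132, -0.013, -0.025]
force: [-2.2, 0.1, 4.6]
width: 0.1
```

Emit:
arm_command --rot '[[0,0,0],[0,0,0],[0,0,0],[0,0,0],[0,0,0]]' --slide '[[0,0,0],[0,0,0],[0,0,0],[0,0,0],[0,0,0]]' --gripper '[0,0,0,0,0]'

```text
clock: 4.5
eef_pos: [530.4, -95.3, 125.3]
tool_rot: [-3.13, -0.014, -0.025]
force: [-2.4, 0.6, 5.3]
width: -0.1
```

```bash
python3 - <<'E'
from h import *
s=telemetry.read_state(); print(s['eef_pos'],s['force'])
snap('side','side3');snap('top','top3')
a=cv2.resize(cv2.imread('pics/side3.png')[160:270,280:400],(480,440),interpolation=cv2.INTER_CUBIC)
b=cv2.resize(cv2.imread('pics/top3.png')[75:225,270:360],(264,440),interpolation=cv2.INTER_CUBIC)
cv2.imwrite('pics/c3.png',np.hstack([a,b]))
E
```

```text
[530.37859383 -95.30063308 125.27819618] [-2.40913585  0.60738056  5.29774187]
```

View pics/c3.png

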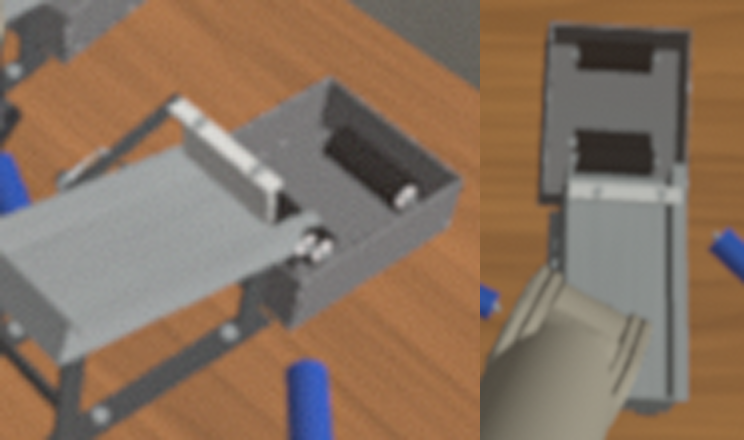

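The arm has crept up under the load (z 117 to 125), so I press it back down and hold with compensation.

Emit:
arm_command --rot '[[0,0,0],[0,0,0],[0,0,0],[0,0,0],[0,0,0]]' --slide '[[0,0,-6],[0,0,-4],[0,0,-2],[0,0,-1],[0,0,-1]]' --gripper '[0,0,0,0,0]'

```text
clock: 5.02
eef_pos: [530.6, -95.3, 116.5]
tool_rot: [-3.127, -0.017, -0.026]
force: [-3.9, 1.1, 8.4]
width: -0.1
```

Emit:
arm_command --rot '[[0,0,0],[0,0,0],[0,0,0],[0,0,0],[0,0,0]]' --slide '[[0,0,-1],[0,0,-1],[0,0,-1],[0,0,-1],[0,0,-1]]' --gripper '[0,0,0,0,0]'

```text
clock: 5.43
eef_pos: [530.6, -95.3, 116.5]
tool_rot: [-3.125, -0.02, -0.027]
force: [-3.1, 0.2, 7.9]
width: 0.1
```

```bash
python3 - <<'E'
from h import *
s=telemetry.read_state(); print(s['eef_pos'],s['force'])
im,d,c=snap('side','side4');im2,d2,c2=snap('top','top4')
a=cv2.resize(cv2.imread('pics/side4.png')[160:270,280:400],(480,440),interpolation=cv2.INTER_CUBIC)
b=cv2.resize(cv2.imread('pics/top4.png')[75:225,270:360],(264,440),interpolation=cv2.INTER_CUBIC)
cv2.imwrite('pics/c4.png',np.hstack([a,b]))
P=world(d2,c2); print([(v,int(P[v,317,0]),int(P[v,317,2]),int(im2[v,317].max())) for v in range(84,148)])
E
```

```text
[530.6172153  -95.28782692 116.5349192 ] [-3.09480441  0.19611661  7.88072513]
[(84, 928, 61, 106), (85, 925, 59, 72), (86, 926, 49, 58), (87, 928, 36, 58), (88, 924, 37, 57), (89, 923, 32, 51), (90, 921, 30, 47), (91, 917, 31, 47), (92, 911, 37, 49), (93, 909, 34, 49), (94, 907, 31, 48), (95, 904, 30, 47), (96, 901, 31, 44), (97, 898, 28, 43), (98, 896, 26, 52), (99, 895, 20, 77), (100, 897, 5, 99), (101, 895, 2, 109), (102, 890, 6, 110), (103, 887, 5, 110), (104, 884, 3, 109), (105, 880, 5, 109), (106, 878, 3, 109), (107, 875, 2, 109), (108, 871, 4, 109), (109, 867, 7, 110), (110, 864, 4, 110), (111, 862, 0, 110), (112, 857, 5, 109), (113, 854, 6, 110), (114, 851, 3, 109), (115, 849, 0, 110), (116, 845, 3, 110), (117, 840, 6, 111), (118, 836, 8, 107), (119, 836, 0, 91), (120, 822, 33, 65), (121, 817, 39, 48), (122, 817, 29, 48), (123, 811, 35, 50), (124, 808, 35, 48), (125, 800, 50, 49), (126, 794, 59, 50), (127, 791, 59, 50), (128, 787, 62, 50), (129, 785, 59, 50), (130, 783, 56, 50), (131, 779, 58, 48), (132, 776, 57, 46), (133, 774, 53, 54), (134, 773, 46, 82), (135, 764, 65, 113), (136, 761, 66, 134), (137, 757, 69, 149), (138, 754, 67, 169), (139, 722, 172, 183), (140, 720, 170, 187), (141, 717, 171, 187), (142, 714, 172, 185), (143, 712, 168, 174), (144, 734, 73, 155), (145, 733, 68, 144), (146, 727, 76, 143), (147, 725, 72, 143)]
```

View pics/c4.png

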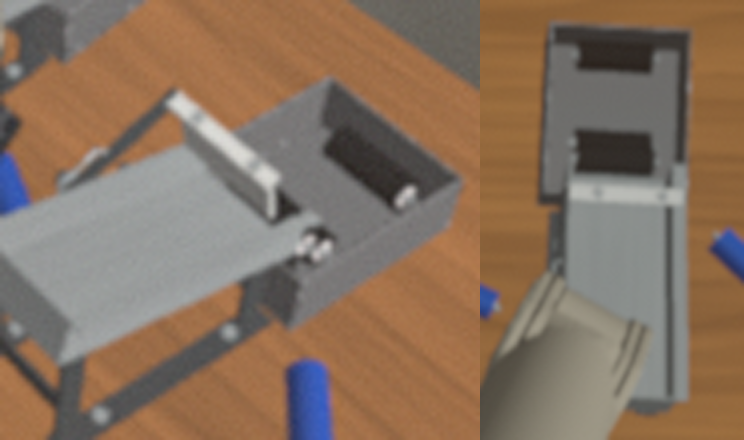

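The lane is empty. One roller lies at the far wall of the tray (top x≈908). The other three form a stable heap at the near wall: one at x≈812 with its top at z≈36, one nested on top at x≈788 with its top at z≈59 (below the rim), and by that geometry one under it by the lip. I let the paddle up.

Emit:
arm_command --rot '[[0,0,0],[0,0,0],[0,0,0],[0,0,0],[0,0,0]]' --slide '[[0,0,7],[0,0,8],[0,0,8],[0,0,8],[0,0,8]]' --gripper '[0,0,0,0,0]'

```text
clock: 5.95
eef_pos: [534.7, -95.8, 160.9]
tool_rot: [-3.126, -0.028, -0.027]
force: [1.3, -0.1, 1.9]
width: 0.1
```

Emit:
arm_command --rot '[[0,0,0],[0,0,0],[0,0,0],[0,0,0],[0,0,0]]' --slide '[[0,0,10],[0,0,20],[0,0,30],[0,0,30],[0,0,20]]' --gripper '[0,0,0,0,0]'

```text
clock: 6.37
eef_pos: [529.1, -95.3, 274.6]
tool_rot: [-3.125, -0.016, -0.028]
force: [-0.1, -0.6, 0.5]
width: -0.0
```

Emit:
arm_command --rot '[[0,0,0],[0,0,0],[0,0,0],[0,0,0],[0,0,0]]' --slide '[[-10,30,10],[-10,35,0],[-10,35,0],[-5,25,0],[0,0,0]]' --gripper '[0,0,0,0,0]'

```text
clock: 6.78
eef_pos: [492.1, 29.2, 293.6]
tool_rot: [-3.128, -0.024, -0.036]
force: [-0.1, 0.3, 0.5]
width: -0.0
```

```bash
python3 - <<'E'
from h import *
s=telemetry.read_state(); print(s['clock'],s['eef_pos'],s['force'])
im,d,c=snap('side','side5');im2,d2,c2=snap('top','top5'); snap('wrist','wrist5')
a=cv2.resize(cv2.imread('pics/side5.png')[130:280,230:400],(499,440),interpolation=cv2.INTER_CUBIC)
b=cv2.resize(cv2.imread('pics/top5.png')[75:225,270:360],(264,440),interpolation=cv2.INTER_CUBIC)
cv2.imwrite('pics/c5.png',np.hstack([a,b]))
P=world(d2,c2); P0=world(load('top0')[1],load('top0')[2]); print([(v,P0[v,317].round().tolist(),P[v,317].round().tolist()) for v in range(136,147)])
for v,u in ((206,282),(211,286),(215,290)): print(P0[v,u].round(1),P[v,u].round(1))
E
```

```text
6.7833 [492.11337548  29.18573035 293.56276301] [-0.13474024  0.34971505  0.5085228 ]
[(136, [761.0, -200.0, 68.0], [761.0, -200.0, 70.0]), (137, [757.0, -199.0, 72.0], [758.0, -200.0, 69.0]), (138, [754.0, -199.0, 72.0], [753.0, -199.0, 74.0]), (139, [735.0, -190.0, 129.0], [735.0, -190.0, 129.0]), (140, [731.0, -190.0, 133.0], [731.0, -190.0, 131.0]), (141, [727.0, -189.0, 136.0], [729.0, -190.0, 130.0]), (142, [725.0, -190.0, 132.0], [725.0, -190.0, 131.0]), (143, [721.0, -189.0, 137.0], [722.0, -190.0, 132.0]), (144, [725.0, -193.0, 111.0], [723.0, -192.0, 117.0]), (145, [722.0, -193.0, 109.0], [722.0, -193.0, 109.0]), (146, [722.0, -195.0, 100.0], [721.0, -195.0, 102.0])]
[537.2 -90.  157.6] [536.6 -89.6 162.5]
[ 523.3 -100.7  161.6] [ 523.2 -100.6  162.5]
[ 512.5 -111.4  162.8] [ 512.5 -111.4  162.7]
```

View pics/c5.png

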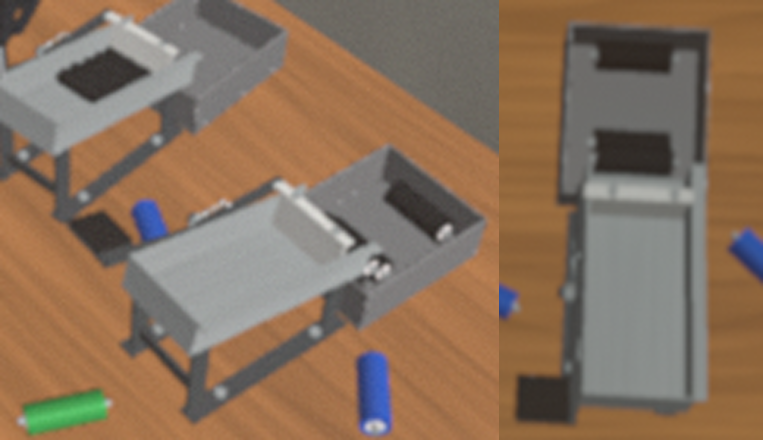

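View pics/wrist5.png

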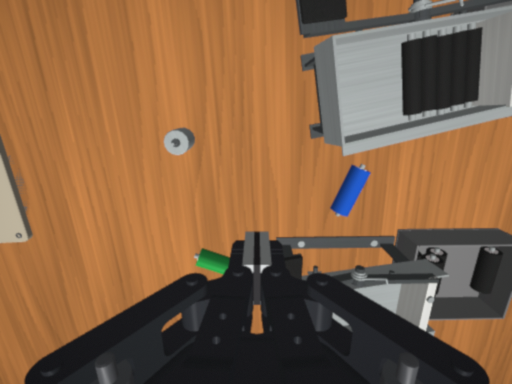

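```bash
python3 - <<'E'
from h import *
w=cv2.imread('pics/wrist5.png')[220:330,390:512]
t=cv2.imread('pics/side5.png')[180:250,320:400]
cv2.imwrite('pics/c6.png',np.hstack([cv2.resize(w,(400,400),interpolation=cv2.INTER_CUBIC),cv2.resize(t,(400,400),interpolation=cv2.INTER_CUBIC)]))
E
```

```text
(no output)
```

View pics/c6.png

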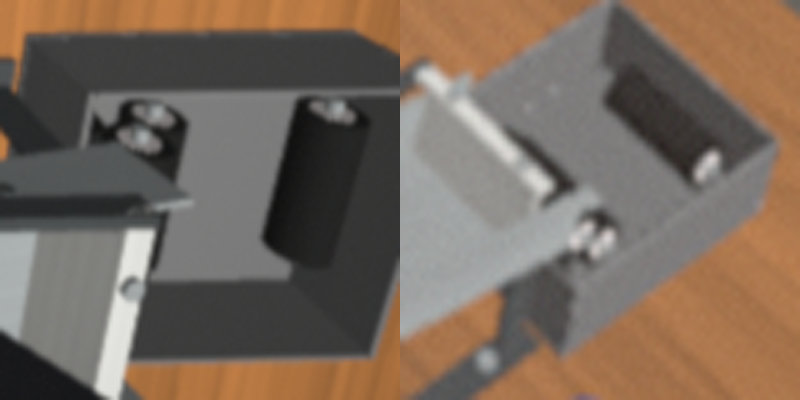

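View pics/top5.png

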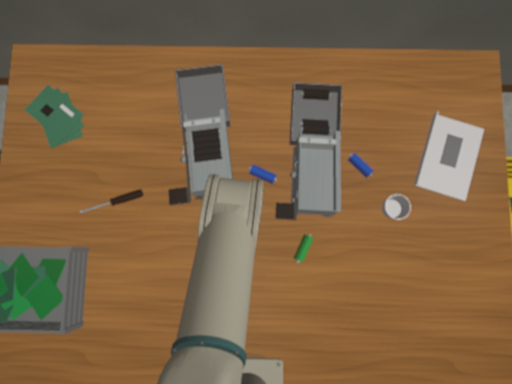

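The wrist crop shows the far roller, two stacked ones, and the edge of the fourth by the near wall (100,125). The lane is empty, the gate and pad are back at their starting heights, and everything else is untouched. I hand in.

```bash
python3 -c "
from h import *
print(ctrl.finish_job())"
```

```text
the job is handed in; nothing more can be done
None
```

I pressed the paddle of the fat-roller chute (the right-hand one) to its stop with closed fingers. The batch rolled down into the tray, then I let the paddle up, backed off and handed the job in after about 7 s of robot time.

- **Gate and pad:** in the last images the gate is shut, with its depth within a few mm of the starting image. The pad is back at z≈162 mm (161 at the start; one edge point read 5 mm higher). The lane is empty.
- **Rollers:** one lies at the far wall of the tray and three sit in a heap at the near wall, below the rim. The fourth roller is only partly visible: I see its edge, and the heap's geometry fits four.
- **Other things:** the slim rollers, the look-alike rollers, the screwdriver and the pot look unmoved. The arm hid the motor in the last top view, but the wrist view shows it still standing.
- **What disagreed:** the arm crept up about 8 mm while holding the paddle, after the lane was already empty, so I pressed it down again. The highest push I read was about 9 N.

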